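Photograph the large watch from the box

TASK

Press the push-button catch of the watch box so that its lid springs ajar, open the lid right up, then draw the larger of the two watches straight up out of its slot by its display paddle and hold it up for the phone to photograph: upright, its dial level with the phone's front lens, squarely facing it and about 15 cm in front of it. Finish while still holding it there, still; leave the box open with the smaller watch in its slot, and do not disturb the other things on the dresser.

Things in the scene. Friction and masses are not known exactly. Their poses are not given: they have to be found in the camera images.
- box: Fixed brown leatherette-look watch box, 130 (x, depth) x 150 (y, width) x 102 mm high when shut. Origin: centre of its underside; -x is its front (to the robot at yaw 0), z up. Base tray with a 50 mm high rim, a lid (52 mm deep shell, 5 mm walls) above it. Inside, a lining block with its top at z = 34 mm has two slots, one watch paddle in each; which is in which varies.
- slot_left (a point): Centre of the left slot's floor, at box (5, 35, 14) mm, axes as the box's; the slot is 20 mm deep, 46 mm long (x) and 10 mm wide (y) plus about 3 mm of play.
- slot_right (a point): Centre of the right slot's floor, at box (5, -35, 14) mm; the same slot.
- lid_hinge (a point): Middle of the lid's hinge axis, at box (65, 0, 50) mm, on the box's far side; the axis runs along the box's y.
- catch (a joint): Push button on a ledge in front of the box, near its left (+y) end: travel in m, 0 = up, 0.006 = fully down. Pressed straight down; about 5 N takes it fully down. From about 4 mm on it frees the latched lid; it springs back when let go.
- catch_top (a point): Centre of the button's round steel top (20 mm across), at box (-86, 50, 46) mm when up; it can be pressed from above with closed fingers.
- lid (a joint): Lid angle in rad: 0 = shut (latched), grows as it opens, stop at 1.75 (100 degrees). When the catch is pressed the lid springs up to about 0.32; from there on its stiff balanced hinge stays at whatever angle it is left (about 0.5 N at the tab moves it). Stood open it reaches 21 cm above the dresser top.
- lid_tab (a point): On the lid's pull tab: a tongue 28 mm long, 26 mm wide (along box y), 10 mm thick, out of the middle of the lid's front just above the rim. The point is inside it, 16 mm out from the lid's front; when shut 146 mm in front of the hinge and 6 mm above it. Can be pinched across the 26 mm from above; it pivots between the pads as the lid swings.
- watch_large: The larger watch on its grey plastic display paddle, 0.09 kg, loose, standing in a slot with axes as the box's. Paddle 46 mm wide (x) x 10 thick (y) x 78 tall; origin at the centre of its underside, z up. The watch (36 mm across) is fixed on its +y face, 8 mm proud, 21 to 57 mm above the origin; the top 20 mm is a bare tab to grip across the 10 mm.
- watch_large_dial (a point): Centre of the larger watch's dial, at paddle (0, 14, 39) mm; the dial looks along the paddle's +y. Axes as the paddle's.
- watch_small: The smaller watch (24 mm across) on its paddle in the other slot: same foot, thickness and height, but above the 20 mm foot the paddle is only 24 mm wide. Origin at the centre of its underside. Stays where it is.
- phone: Fixed phone standing upright on a small aluminium stand (base 85 x 90 mm); phone 72 mm wide, top at z = 180 mm. Origin: under the phone on the dresser top; its screen and front lens look along its -x.
- phone_lens (a point): The phone's front lens, centred in the top of its screen, at phone (-5, 0, 170) mm; axes as the phone's, so it looks along -x: a point 15 cm in front of it is at (-150, 0, 0) mm here.
- dish: Aluminium keyring dish, 104 mm across, 18 mm high, loose; origin at the centre of its underside. Bystander.
- brush: Wooden shoe brush, 150 (its x) x 48 x 42 mm, loose; origin at the centre of its underside. Bystander.
- owl: Ceramic owl, 54 mm across, 74 mm tall, loose; origin at the centre of its underside. Bystander.
- cologne: Glass cologne flask, 34 x 60 x 112 mm, loose; origin at the centre of its underside. Bystander.
Mind the look-alikes: they are no part of the job. What is shaped like the box but turquoise is not meant. Leave any brown look-alike of the phone alone.

How it is judged:
By the outcome, as a careful person would: the job done as asked, in the order asked, and still so for the second after the job is handed in, while the arm keeps its last pose, push and grip.
It also fails if it takes over 67 s, if anything falls off the work surface, if the arm or the gripper's body presses on something with over 40 N, if the wrist force passes 120 N, or if a joint passes its speed limit or range.

ROBOT

A 7-joint arm with a two-finger parallel gripper is mounted at the origin on the work surface. World frame = base frame: x ahead of the robot, y to its left, z up, the work surface at z = 0. Lengths are in m, angles in rad, forces in N, time in s.
With the tool pointing down it reaches from about 0.425 to 0.825 m from the base axis. Payload 3.6 kg.
Tool frame: the origin (TCP) lies midway between the tips of the shut fingers; the grasp point (between the pads) lies behind it (manip.pinch_z is the z of the grasp point in the tool frame, in m); z points along the fingers, x is the direction in which the jaws open and shut, and the axes are right-handed (so a half turn about z gives the same grasp; the last joint's range is limited). The gripper opens to 85 mm and grips with 20 to 120 N. Pads are 22 mm wide; open, the fingers measure 114 mm over their backs; the gripper's body (76 mm by 85 mm) begins 54 mm behind the grasp point. The pads swing forward as they close: fully open they stand 13 mm farther back than shut.
Start: joints at [1.19, 0.615, -0.013, 1.423, 0.008, 1.103, -0.04], TCP at [0.226, -0.609, 0.231] pointing down, gripper open.
Joint ranges: [-3.12, 3.12], [-0.3, 2.06], [-1.34, 1.32], [0.26, 2.42], [-1.36, 4.5], [0.01, 1.98], [-2.84, 2.84]. Speed limits (rad/s): [2.79, 2.79, 3.14, 3.14, 3.14, 3.14, 3.14].

INTERFACE

Orientations are given as a 3x3 rotation matrix whose columns are the frame's x, y, z axes.
In Python, from rig import manip gives the robot as it stands.
- The arm moves only by the tool send_rows, never from a script. Its argument "steps" is a list that holds one entry, the list of rows, each a list of 5 numbers: the shift along the world's x, y, z in mm, then the turn about the world's z in degrees, then the opening, from 0 (shut) to 1 (fully open). In form: [[[x, y, z, turn, jaw], ...]]. A call has 1 to 12 rows; each row is the pose to reach, as a shift and turn from the pose measured when the call began; what a row does not reach only later rows make up. A row lasts 1/10 s, in which the tool goes at most 50 mm and 8.59 degrees, less where a joint would pass 70% of its speed; a pose out of reach is approached as far as the arm can. A call with a gripper value outside its range is refused whole. The fingers move at their own pace and stop on an object; "squeeze" is the grip in N (left out, the last holds). Time passes only in rows, so rows that repeat a pose let the fingers close. It gives the time, the measured TCP pose, the force and the opening at its end, in the units of the state.
- manip.get_obs(): the state, without advancing time (a new reading comes with each control period).
- manip.camera(name): name is "side" or "top"; returns the picture (400x640x3 uint8, blue, green, red); there is no depth.
- manip.get_calibration(name): a dict with "intrinsics" (3x3 intrinsics, pixels), "view" (4x4, takes a point from world to camera coordinates). Camera axes: x right, y down, z forward; pixel columns grow to the right and rows downward; lengths in m; the calibration is good to about 2 mm. A picture is of the moment at which its call begins. get_calibration takes no time and is no camera call.
- manip.close_job(): hands the job in, once; it reports no verdict.
The state is a dict: "t": time; "joints": joint angles; "dq": joint speeds; "tau": joint torques, N m; "eef_pos": TCP position; "tcp_rot": TCP orientation; "contact_force": force on the tool from outside, world axes, zero at the start; "torque": the same for the moment, N m; "gripper_width": finger opening in m.
Only numpy, scipy, OpenCV 4.12 (cv2) and the standard library are available. Lean on these libraries where they do the work, as an engineer would, in place of code of your own. Each camera call takes 0.05 s, during which the arm holds its last target. There are 200 camera calls.

## Working session

There is one attempt and no reset: what is moved stays moved. The work goes in short steps, Python scripts to look and compute and a tool call to move; the robot and the scene stay as the last step left them, time stands still between calls to the robot, and variables do not carry over. Pictures are saved under pics/ and viewed, about 8 in all and at most 12, crops included, and the job is handed in when it is done.

Besides the shell and the picture viewer there is one more tool, called as a command line: name --argument value ..., lists and objects as JSON in quotes. send_rows: Moves the arm, as the interface text tells. Its arguments: {"type":"object","properties":{"steps":{"type":"array"},"squeeze":{"type":"number"}},"required":["steps"]}

```bash
mkdir -p pics; ls; python3 - <<'E'
from rig import manip
import cv2
for n in("side","top"):
    cv2.imwrite(f"pics/{n}0.png",manip.camera(n)); c=manip.get_calibration(n); print(n,c["intrinsics"],c["view"])
print(manip.get_obs(),manip.pinch_z)
E
```

```text
pics
side [[399.36479268   0.         319.3216518 ]
 [  0.         399.36479268 205.19862017]
 [  0.           0.           1.        ]] [[-0.8590441  -0.51185958  0.00655726  0.51693039]
 [-0.39932587  0.66205631 -0.6342084   0.20060719]
 [ 0.32028437 -0.54743146 -0.77313434  1.13792586]
 [ 0.          0.          0.          1.        ]]
top [[428.18826136   0.         327.99975308]
 [  0.         428.18826136 193.02674974]
 [  0.           0.           1.        ]] [[ 0.0064409  -0.99979813  0.01903177  0.11477811]
 [-0.99539122 -0.00823124 -0.09554355  0.54979926]
 [ 0.09568092 -0.01832867 -0.9952433   1.12851155]
 [ 0.          0.          0.          1.        ]]
{'t': 0.1, 'joints': array([ 1.18951993,  0.61583421, -0.01265764,  1.42477176,  0.00807292,
        1.10340172, -0.04040144]), 'dq': array([-6.11589093e-04, -2.20657727e-03,  1.40208638e-03, -2.40976118e-03,
       -1.49556653e-03,  7.41495484e-05,  1.03308565e-03]), 'tau': array([ 1.68662697e-03, -4.70384502e+01,  2.60561770e-01, -1.71572292e+01,
        1.01374631e-02,  5.85380505e-03,  1.90169220e-05]), 'eef_pos': array([ 0.22559163, -0.60884708,  0.2302353 ]), 'tcp_rot': array([[ 3.47460054e-01, -9.37694439e-01, -8.05860640e-04],
       [-9.37691800e-01, -3.47460988e-01,  2.22494797e-03],
       [-2.36632647e-03, -1.74316255e-05, -9.99997200e-01]]), 'contact_force': array([ 0.51911962,  0.40488178, -0.09910762]), 'torque': array([ 0.04999473, -0.02912941, -0.01906222]), 'gripper_width': 0.08568659379434732} -0.0187
```

View pics/side0.png

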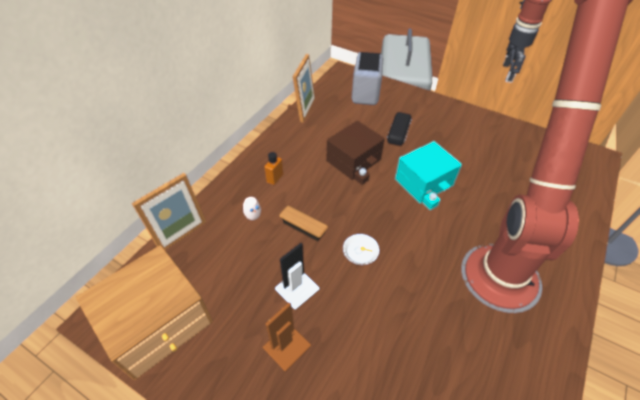

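View pics/top0.png

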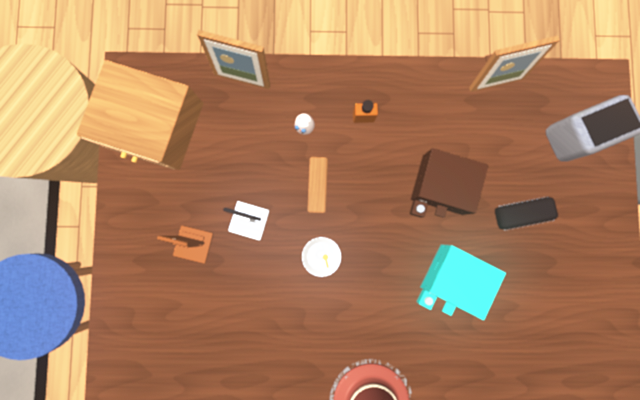

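Top view: the brown box is around (450,182) with its button at (420,208), and the dark phone with its white stand is at (248,220). The look-alikes are the turquoise box at (465,282) and the brown phone at (190,243). Next I'll look at enlarged crops.

```bash
cat >h.py <<'E'
import numpy as np,cv2
from rig import manip
def cal(n):
    c=manip.get_calibration(n); return np.array(c["intrinsics"]),np.array(c["view"])
def proj(n,P):
    K,V=cal(n); p=(np.atleast_2d(P)@V[:3,:3].T+V[:3,3])@K.T; return p[:,:2]/p[:,2:]
def onz(n,uv,z):
    K,V=cal(n); R,t=V[:3,:3],V[:3,3]; o=-R.T@t; d=R.T@np.linalg.solve(K,[uv[0],uv[1],1]); return o+d*(z-o[2])/d[2]
def place(pose,P):
    x,y,a=pose; c,s=np.cos(a),np.sin(a); P=np.atleast_2d(P)/1000.
    return P@np.array([[c,s,0],[-s,c,0],[0,0,1]])+[x,y,0]
def crop(im,x0,y0,w,h,s): 
    return cv2.resize(im[y0:y0+h,x0:x0+w],None,fx=s,fy=s,interpolation=cv2.INTER_CUBIC)
E
python3 - <<'E'
from h import *
t=cv2.imread("pics/top0.png");s=cv2.imread("pics/side0.png")
a=np.hstack([crop(t,400,140,100,75,4),crop(t,215,190,66,50,6)[:300,:396]])
b=np.hstack([crop(s,320,118,80,60,5),crop(s,270,237,66,75,4)])
W=np.zeros((600,800,3),np.uint8);W[:300,:a.shape[1]]=a[:300];W[300:300+b.shape[0],:b.shape[1]]=b
cv2.imwrite("pics/c1.png",W)
E
```

```text
(no output)
```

View pics/c1.png

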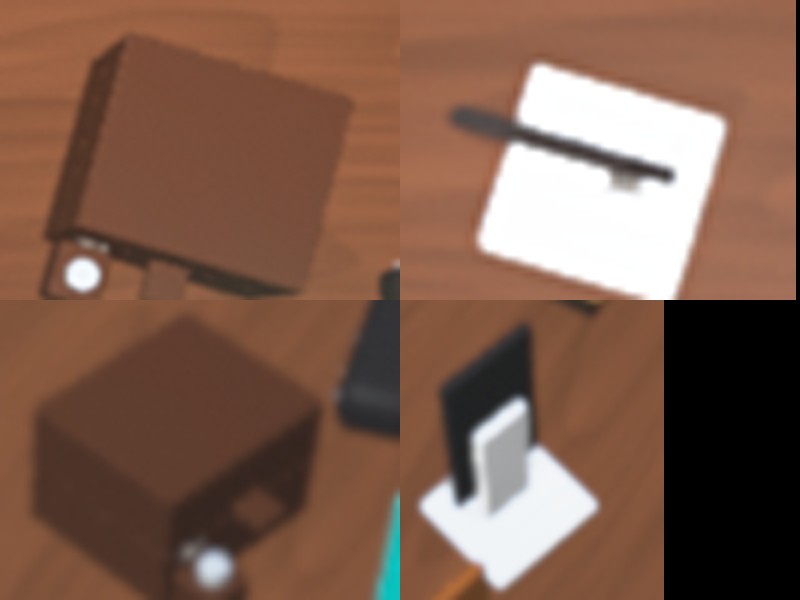

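Crops (top view, box at ×4): lid corners at (130,35), (352,103), (300,293) and (75,230), button at (83,273). In both views the grey support is on the phone's −x/+y side, so the screen faces roughly world +x. Next I'll fit both poses.

```bash
cat >fit.py <<'E'
from h import *
from scipy.optimize import least_squares
def px(p,o,s): return (np.array(p)+.5)/s-.5+np.array(o)
def fit(obs,x0):
    f=lambda q: np.concatenate([(proj(n,place(q,P))[0]-u) for n,P,u in obs])
    r=least_squares(f,x0,loss="soft_l1"); print("pose",r.x,np.degrees(r.x[2])); print(r.fun.reshape(-1,2).round(1).tolist()); return r.x
T=lambda p:px(p,(400,140),4); S=lambda p:px((p[0],p[1]-300),(320,118),5)
B=[("top",[65,75,102],T((130,35))),("top",[65,-75,102],T((352,103))),("top",[-65,-75,102],T((300,293))),("top",[-65,75,102],T((75,230))),("top",[-86,50,46],T((83,273))),
("side",[65,-75,102],S((190,316))),("side",[-65,-75,102],S((322,405))),("side",[-65,75,102],S((170,508))),("side",[65,75,102],S((35,408))),("side",[-86,50,46],S((213,568)))]
b=fit(B,[.5,-.1,-.2])
T=lambda p:px((p[0]-400,p[1]),(215,190),6); S=lambda p:px((p[0]-400,p[1]-300),(270,237),4)
P=[("top",[0,-36,180],T((452,118))),("side",[0,-36,180],S((443,385))),("side",[0,36,180],S((530,325))),("side",[0,-36,10],S((460,503)))]
p=fit(P,[.45,.3,2.8])
print("base corners z=5",[onz("top",T(c),.005).round(3) for c in((535,62),(727,122),(478,245))])
for nm,q in(("catch",[-86,50,46]),("tab",[-81,0,56]),("slotL",[5,35,14]),("slotR",[5,-35,14])): print(nm,place(b,q).round(4))
print("dial target",place(p,[-155,0,170]).round(4))
for n,u in(("dish",(322,257)),("brush",(318,185)),("owl",(304,124)),("col",(367,107))): print(n,onz("top",u,.04).round(3))
E
python3 fit.py
```

```text
pose [ 0.57619828 -0.19693139 -0.29136323] -16.69388316714829
[[-0.4, -0.7], [0.5, -0.5], [0.2, 0.8], [-0.6, -1.0], [-0.5, 0.5], [-0.2, -0.5], [1.0, -0.2], [0.4, 0.0], [-0.1, 0.0], [0.4, -0.1]]
pose [0.48585963 0.32818771 2.84397793] 162.9479326522357
[[0.5, -0.9], [-0.2, 0.7], [0.8, -0.9], [-0.1, 4.3]]
base corners z=5 [array([0.53 , 0.366, 0.005]), array([0.503, 0.279, 0.005]), array([0.447, 0.39 , 0.005])]
catch [[ 0.5082 -0.1243  0.046 ]]
tab [[ 0.4986 -0.1737  0.056 ]]
slotL [[ 0.591  -0.1648  0.014 ]]
slotR [[ 0.5709 -0.2319  0.014 ]]
dial target [[0.634  0.2827 0.17  ]]
dish [0.379 0.134 0.04 ]
brush [0.569 0.146 0.04 ]
owl [0.734 0.185 0.04 ]
col [0.783 0.015 0.04 ]
```

Both fits agree to within a pixel: box at (0.576, −0.197) with yaw −16.7°, phone at (0.486, 0.328) with yaw about 163°. The base centre lies behind the phone, which confirms the screen faces away from the robot. Now I'll move above the button with the jaws shut and aligned with box y.

send_rows --steps '[[[279, 486, 0, -37, 0], [279, 486, 0, -37, 0], [279, 486, 0, -37, 0], [279, 486, 0, -37, 0], [279, 486, 0, -37, 0], [279, 486, 0, -37, 0], [279, 486, 0, -37, 0], [279, 486, 0, -37, 0], [279, 486, 0, -37, 0], [279, 486, 0, -37, 0], [279, 486, 0, -37, 0], [279, 486, 0, -37, 0]]]'

```text
t: 1.3
eef_pos: [0.5074, -0.1148, 0.2298]
tcp_rot: [[-0.275, -0.961, 0.002], [-0.961, 0.275, 0.007], [-0.007, 0.0, -1.0]]
contact_force: [-0.5, -1.1, -0.1]
gripper_width: -0.0
```

send_rows --steps '[[[-3, -8, -45, -0.8, 0], [-3, -8, -90, -0.8, 0], [-3, -8, -130, -0.8, 0], [-3, -8, -160, -0.8, 0], [-3, -8, -172, -0.8, 0], [-3, -8, -172, -0.8, 0], [-3, -8, -172, -0.8, 0]]]'

```text
t: 2.0
eef_pos: [0.5052, -0.1234, 0.0588]
tcp_rot: [[-0.289, -0.957, 0.004], [-0.957, 0.289, 0.006], [-0.007, -0.002, -1.0]]
contact_force: [-0.4, 0.7, 0.8]
gripper_width: 0.0001
```

```bash
python3 - <<'E'
from h import *
print(manip.get_obs()["eef_pos"])
t=manip.camera("top");s=manip.camera("side")
cv2.imwrite("pics/c2.png",np.hstack([crop(t,385,150,80,100,5),crop(s,330,120,80,100,5)]))
E
```

```text
[ 0.5052025  -0.12338733  0.05876157]
```

View pics/c2.png

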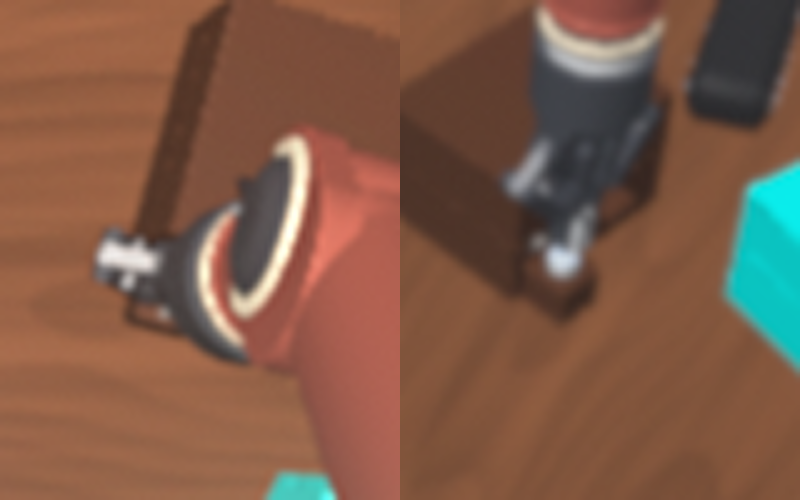

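The fingers are directly over the button: in the side crop the fingertips are about at (575,235), with the button below at (562,262). Now I'll press.

send_rows --steps '[[[0, 0, -6, 0, 0], [0, 0, -10, 0, 0], [0, 0, -14, 0, 0], [0, 0, -17, 0, 0], [0, 0, -18.5, 0, 0], [0, 0, -19, 0, 0], [0, 0, -19, 0, 0]]]'

```text
t: 2.8
eef_pos: [0.5059, -0.1234, 0.0407]
tcp_rot: [[-0.289, -0.957, 0.006], [-0.957, 0.289, 0.006], [-0.008, -0.004, -1.0]]
contact_force: [-0.1, -0.2, 4.9]
gripper_width: 0.0
```

send_rows --steps '[[[-6, 2, 8, 0, 0], [-25, 8, 20, 0, 0], [-40, 12, 50, 0, 0], [-50, 15, 95, 0, 0.3], [-50, 0, 120, 0, 0.6], [-40, -40, 120, 0, 0.6], [-20, -51, 120, 0, 0.6], [-20, -51, 120, 0, 0.6], [-20, -51, 120, 0, 0.6]]]'

```text
t: 3.7
eef_pos: [0.4847, -0.1736, 0.1603]
tcp_rot: [[-0.289, -0.957, 0.004], [-0.957, 0.289, 0.007], [-0.008, -0.001, -1.0]]
contact_force: [-1.7, 0.6, -0.4]
gripper_width: 0.0513
```

```bash
python3 - <<'E'
from h import *
o=manip.get_obs();print(o["eef_pos"],o["gripper_width"])
t=manip.camera("top");s=manip.camera("side")
cv2.imwrite("pics/c3.png",np.hstack([crop(t,395,130,100,125,4),crop(s,320,95,100,125,4)]))
b=[.5762,-.1969,-.2914]
for a in(.25,.32,.4):
    r,f=.1521,a+.0394; P=[65-146*np.cos(a)+6*np.sin(a),0,50+146*np.sin(a)+6*np.cos(a)]
    print(a,place(b,P).round(4),proj("side",place(b,P)).round(1),(proj("side",place(b,P))-[320,95])*4+[400,0])
E
```

```text
[ 0.48469062 -0.17360658  0.16026114] 0.05133372162824434
0.25 [[ 0.5044 -0.1754  0.0919]] [[371.8 152.4]] [[607.16803612 229.45916011]]
0.32 [[ 0.5075 -0.1763  0.1016]] [[371.4 149.7]] [[605.51309482 218.78479464]]
0.4 [[ 0.5119 -0.1776  0.1124]] [[370.7 146.6]] [[602.82950027 206.24779626]]
```

View pics/c3.png

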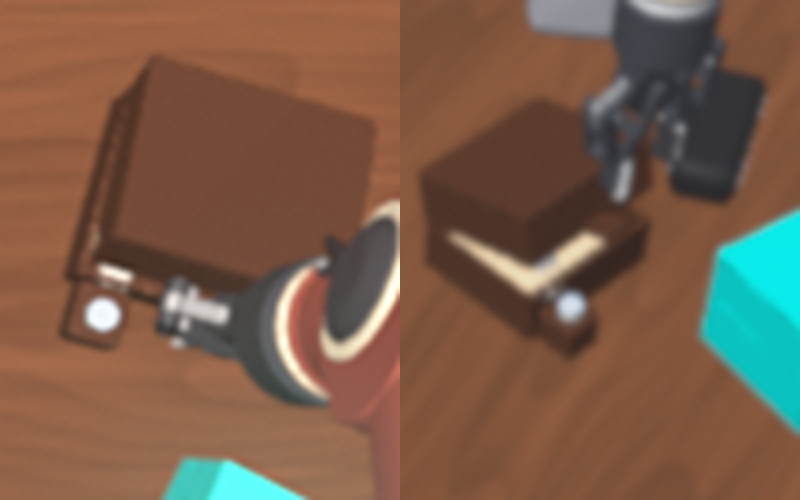

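The lid sprang ajar: the cream lining shows along the gap, and the tab is near (605,220) in the side crop, just where predicted. Now I'll lower onto the tab and pinch it.

send_rows --steps '[[[17, -1, -20, 0, 0.6], [17, -1, -45, 0, 0.6], [17, -1, -65, 0, 0.6], [17, -1, -75, 0, 0.6], [17, -1, -75, 0, 0.6], [17, -1, -75, 0, 0], [17, -1, -75, 0, 0], [17, -1, -75, 0, 0], [17, -1, -75, 0, 0], [17, -1, -75, 0, 0]]]' --squeeze 20

```text
t: 4.8
eef_pos: [0.5006, -0.1776, 0.0864]
tcp_rot: [[-0.29, -0.957, 0.004], [-0.957, 0.29, 0.003], [-0.004, -0.003, -1.0]]
contact_force: [-2.4, -6.4, -0.0]
gripper_width: 0.0255
```

```bash
python3 - <<'E'
from h import *
o=manip.get_obs();p=o["eef_pos"];print(p,o["gripper_width"],o["contact_force"])
g=p+[0,0,.0187]; h=place([.5762,-.1969,-.2914],[65,0,50])[0]; d=g-h; c,s=np.cos(-.2914),np.sin(-.2914)
fx=d[0]*c+d[1]*s; R=np.hypot(fx,d[2]); f0=np.arctan2(d[2],-fx); print("R",R,"phi0",f0,"lat",-s*d[0]+c*d[1])
N=18
for k in range(1,N+1):
    f=f0+1.44*k/N; q=h+np.array([-R*np.cos(f)*c,-R*np.cos(f)*s,R*np.sin(f)])-g; print((q*1000).round(0).tolist(),round(f-f0,2))
E
```

```text
[ 0.50064936 -0.17758349  0.08643037] 0.025456184966789863 [-2.37456156 -6.36789233 -0.01845717]
R 0.15317993197886115 phi0 0.36816711385210726 lat -0.0032030348307793693
[6.0, 2.0, 11.0] 0.08
[11.0, 0.0, 22.0] 0.16
[17.0, -2.0, 32.0] 0.24
[24.0, -4.0, 42.0] 0.32
[32.0, -6.0, 51.0] 0.4
[41.0, -9.0, 60.0] 0.48
[50.0, -12.0, 67.0] 0.56
[60.0, -15.0, 74.0] 0.64
[70.0, -18.0, 81.0] 0.72
[80.0, -21.0, 86.0] 0.8
[91.0, -24.0, 90.0] 0.88
[103.0, -27.0, 94.0] 0.96
[114.0, -31.0, 96.0] 1.04
[126.0, -34.0, 98.0] 1.12
[137.0, -38.0, 98.0] 1.2
[149.0, -41.0, 98.0] 1.28
[161.0, -45.0, 96.0] 1.36
[172.0, -48.0, 94.0] 1.44
```

The tab is held at a width of 25.5 mm; it nudged the gripper about 3 mm to −y, so I'm keeping that lateral line. Now I'll swing the lid up.

send_rows --steps '[[[5, -1.5, 11, 0, 0], [10, -3, 22, 0, 0], [16, -5, 32, 0, 0], [23, -7, 42, 0, 0], [31, -9, 51, 0, 0], [40, -12, 60, 0, 0], [49, -15, 67, 0, 0], [59, -18, 74, 0, 0], [69, -21, 81, 0, 0], [69, -21, 81, 0, 0]]]'

```text
t: 5.8
eef_pos: [0.5699, -0.1981, 0.1698]
tcp_rot: [[-0.289, -0.957, 0.005], [-0.957, 0.289, 0.003], [-0.004, -0.003, -1.0]]
contact_force: [-3.5, 1.6, 3.4]
gripper_width: 0.0252
```

send_rows --steps '[[[10, -3, 4, 0, 0], [21, -6, 7, 0, 0], [33, -9, 11, 0, 0], [44, -13, 13, 0, 0], [56, -16, 15, 0, 0], [67, -20, 15, 0, 0], [79, -23, 14, 0, 0], [91, -27, 12, 0, 0], [99, -29, 10, 0, 0], [99, -29, 10, 0, 0]]]'

```text
t: 6.8
eef_pos: [0.6722, -0.228, 0.1842]
tcp_rot: [[-0.289, -0.957, 0.014], [-0.957, 0.289, 0.0], [-0.004, -0.013, -1.0]]
contact_force: [0.5, -0.4, 8.5]
gripper_width: 0.0253
```

send_rows --steps '[[[0, 0, 2, 0, 0.5], [0, 0, 2, 0, 0.5], [0, 0, 20, 0, 0.5], [0, 0, 60, 0, 0.5], [0, 0, 85, 0, 0.5], [-40, -30, 85, 0, 0.5], [-80, -60, 85, 0, 0.5], [-120, -90, 85, 0, 0.5], [-160, -120, 85, 0, 0.5], [-200, -150, 85, 0, 0.5], [-220, -190, 85, 0, 0.5], [-220, -190, 85, 0, 0.5]]]'

```text
t: 8.0
eef_pos: [0.4447, -0.4261, 0.2697]
tcp_rot: [[-0.303, -0.953, 0.01], [-0.953, 0.302, -0.006], [0.003, -0.011, -1.0]]
contact_force: [-0.9, -1.2, -0.1]
gripper_width: 0.0425
```

```bash
python3 - <<'E'
from h import *
o=manip.get_obs();print(o["eef_pos"],o["gripper_width"],o["contact_force"])
t=manip.camera("top");s=manip.camera("side")
cv2.imwrite("pics/top4.png",t);cv2.imwrite("pics/side4.png",s)
cv2.imwrite("pics/c4.png",np.hstack([crop(t,405,135,80,100,5),crop(s,320,95,80,100,5)]))
b=[.5762,-.1969,-.2914]
for P in([5,35,92],[5,-35,92]):print(place(b,P),(proj("top",place(b,P))-[405,135])*5,(proj("side",place(b,P))-[320,95])*5+[400,0])
E
```

```text
[ 0.44471809 -0.42609437  0.2696546 ] 0.042460573173995306 [-0.94095879 -1.19788243 -0.05794665]
[[ 0.59104449 -0.16481198  0.092     ]] [[171.68055957 200.40805892]] [[536.2648333  250.09655501]]
[[ 0.57093394 -0.23186096  0.092     ]] [[302.74940121 240.53873689]] [[608.03701604 203.96986954]]
```

View pics/c4.png

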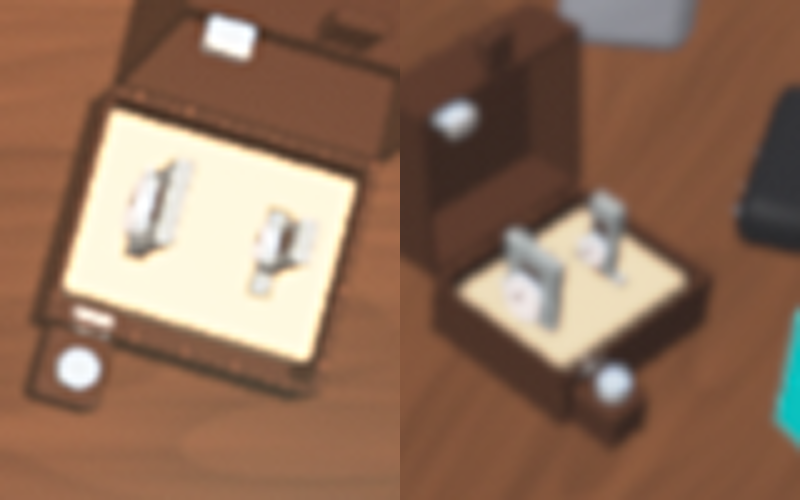

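The lid stands open. The large watch is in the left slot (top crop: tab strip centred near (175,200), where predicted), and the small one is at right (300,240). Moving over the large one.

send_rows --steps '[[[30, 45, 0, 0.9, 0.5], [55, 90, 0, 0.9, 0.5], [80, 135, 0, 0.9, 0.5], [105, 180, 0, 0.9, 0.5], [125, 220, 0, 0.9, 0.5], [140, 248, -10, 0.9, 0.5], [146, 260, -40, 0.9, 0.5], [146, 260, -80, 0.9, 0.5], [146, 260, -115, 0.9, 0.5], [146, 260, -140, 0.9, 0.5], [146, 260, -150, 0.9, 0.5], [146, 260, -150, 0.9, 0.5]]]'

```text
t: 9.3
eef_pos: [0.5966, -0.1568, 0.1179]
tcp_rot: [[-0.275, -0.962, 0.011], [-0.962, 0.275, 0.003], [-0.006, -0.01, -1.0]]
contact_force: [-0.9, 0.3, 0.4]
gripper_width: 0.0426
```

send_rows --steps '[[[-6, -9.5, 0, -0.7, 0.5], [-6, -9.5, 0, -0.7, 0.5], [-6, -9.5, -15, -0.7, 0.5], [-6, -9.5, -30, -0.7, 0.5], [-6, -9.5, -42, -0.7, 0.5], [-6, -9.5, -46, -0.7, 0.5], [-6, -9.5, -46, -0.7, 0.5], [-6, -9.5, -46, -0.7, 0.5]]]'

```text
t: 10.1
eef_pos: [0.5911, -0.1665, 0.0726]
tcp_rot: [[-0.286, -0.958, 0.012], [-0.958, 0.286, 0.002], [-0.006, -0.011, -1.0]]
contact_force: [-0.6, -0.3, 0.3]
gripper_width: 0.0427
```

```bash
python3 - <<'E'
from h import *
o=manip.get_obs();print(o["eef_pos"],o["gripper_width"],o["contact_force"])
t=manip.camera("top");s=manip.camera("side")
cv2.imwrite("pics/c5.png",np.hstack([crop(t,405,135,80,100,5),crop(s,320,95,80,100,5)]))
E
```

```text
[ 0.5911394  -0.16652406  0.07257697] 0.04267160039453544 [-0.60185149 -0.32888514  0.26915064]
```

View pics/c5.png

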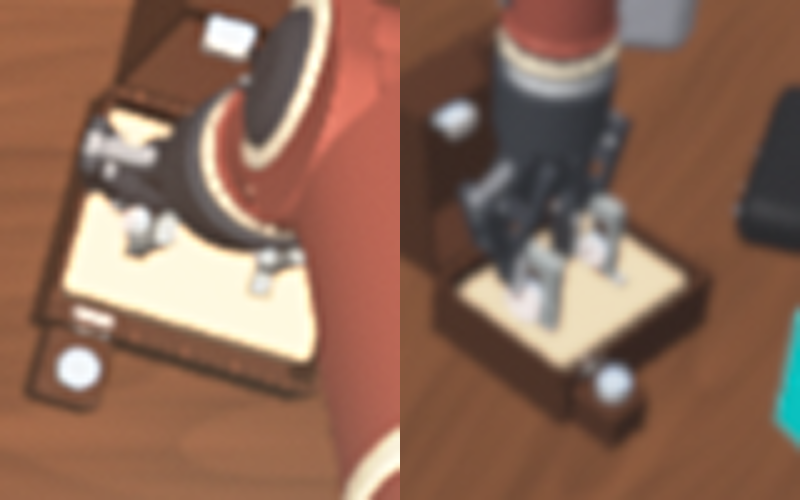

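The open fingers straddle the tab of the large watch: in the side crop the near finger is about (515,272), with the paddle behind it at (540,270). Gripping now.

send_rows --steps '[[[0, 0, 0, 0, 0], [0, 0, 0, 0, 0], [0, 0, 0, 0, 0], [0, 0, 0, 0, 0], [0, 0, 0, 0, 0], [0, 0, 0, 0, 0], [0, 0, 0, 0, 0]]]' --squeeze 50

```text
t: 10.9
eef_pos: [0.5916, -0.1669, 0.0732]
tcp_rot: [[-0.286, -0.958, 0.014], [-0.958, 0.287, 0.001], [-0.005, -0.013, -1.0]]
contact_force: [-1.4, -0.9, 4.7]
gripper_width: 0.0087
```

send_rows --steps '[[[0, 0, 3, 0, 0], [0, 0, 7, 0, 0], [0, 0, 12, 0, 0], [0, 0, 17, 0, 0], [0, 0, 23, 0, 0], [0, 0, 30, 0, 0], [0, 0, 38, 0, 0], [0, 0, 46, 0, 0], [0, 0, 55, 0, 0], [0, 0, 65, 0, 0], [0, 0, 72, 0, 0], [0, 0, 75, 0, 0]]]'

```text
t: 12.1
eef_pos: [0.5921, -0.1671, 0.1495]
tcp_rot: [[-0.287, -0.958, 0.016], [-0.958, 0.287, 0.001], [-0.005, -0.015, -1.0]]
contact_force: [0.5, 0.5, -0.7]
gripper_width: 0.009
```

```bash
python3 - <<'E'
from h import *
o=manip.get_obs();print(o["eef_pos"],o["gripper_width"],o["contact_force"])
t=manip.camera("top");s=manip.camera("side")
cv2.imwrite("pics/c6.png",np.hstack([crop(t,405,135,80,100,5),crop(s,320,95,80,100,5)]))
E
```

```text
[ 0.59210661 -0.16711542  0.14950426] 0.009010497660365109 [ 0.50246479  0.49280922 -0.73967258]
```

View pics/c6.png

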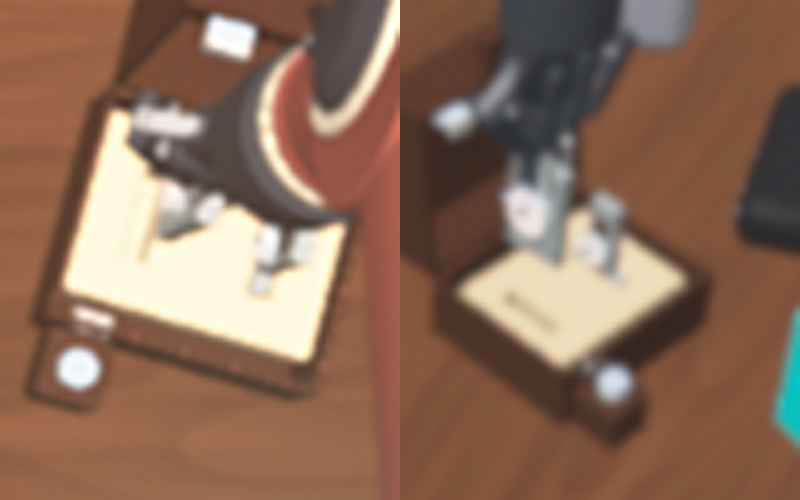

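The large watch is out and hanging straight in the grip, its slot is empty and the small watch is still in place. Next I'll raise it to height and carry it to the phone.

send_rows --steps '[[[0, 0, 12, 0, 0], [0, 0, 28, 0, 0], [0, 0, 38, 0, 0], [1, 10, 41, 1, 0], [4, 30, 41, 4, 0], [7, 58, 41, 9, 0], [11, 88, 41, 15, 0], [15, 118, 41, 21, 0], [19, 148, 41, 27, 0], [22, 178, 41, 33, 0], [24, 195, 41, 37, 0], [24, 195, 41, 37, 0]]]'

```text
t: 13.4
eef_pos: [0.6149, 0.0352, 0.189]
tcp_rot: [[0.358, -0.934, 0.009], [-0.934, -0.357, 0.015], [-0.01, -0.014, -1.0]]
contact_force: [0.0, 0.7, -1.8]
gripper_width: 0.0087
```

send_rows --steps '[[[2, 15, 1, 3, 0], [6, 42, 1, 8, 0], [10, 72, 1, 15, 0], [14, 104, 1, 22, 0], [18, 136, 1, 29, 0], [22, 166, 1, 36, 0], [26, 194, 1, 42, 0], [30, 220, 1, 47, 0], [32, 236, 1, 50, 0], [33, 243, 1, 51.5, 0], [33, 245, 1, 52, 0], [33, 245, 1, 52, 0]]]'

```text
t: 14.6
eef_pos: [0.6482, 0.2787, 0.1899]
tcp_rot: [[0.956, -0.295, -0.006], [-0.295, -0.955, 0.015], [-0.01, -0.012, -1.0]]
contact_force: [-0.2, -1.0, -0.9]
gripper_width: 0.0086
```

send_rows --steps '[[[0, 0, 0, 0, 0], [0, 0, 0, 0, 0]]]'

```text
t: 14.8
eef_pos: [0.6487, 0.2767, 0.19]
tcp_rot: [[0.955, -0.297, -0.006], [-0.297, -0.955, 0.013], [-0.009, -0.011, -1.0]]
contact_force: [-0.1, 0.5, -0.4]
gripper_width: 0.0088
```

```bash
python3 - <<'E'
from h import *
o=manip.get_obs();print(o["eef_pos"],o["gripper_width"],o["contact_force"],o["tcp_rot"].round(3))
t=manip.camera("top");s=manip.camera("side")
cv2.imwrite("pics/top7.png",t);cv2.imwrite("pics/side7.png",s)
cv2.imwrite("pics/c7.png",np.hstack([crop(t,210,125,100,120,4),crop(s,240,195,80,120,5)[:480:1,:400]]) if 0 else np.hstack([crop(t,210,120,100,125,4),crop(s,210,150,130,162,400/130)[:500,:400]] ) if 0 else crop(s,180,140,180,150,4))
E
```

```text
[0.64873276 0.27673597 0.18999688] 0.0087747771740419 [-0.12825704  0.45138642 -0.38824672] [[ 0.955 -0.297 -0.006]
 [-0.297 -0.955  0.013]
 [-0.009 -0.011 -1.   ]]
```

View pics/c7.png

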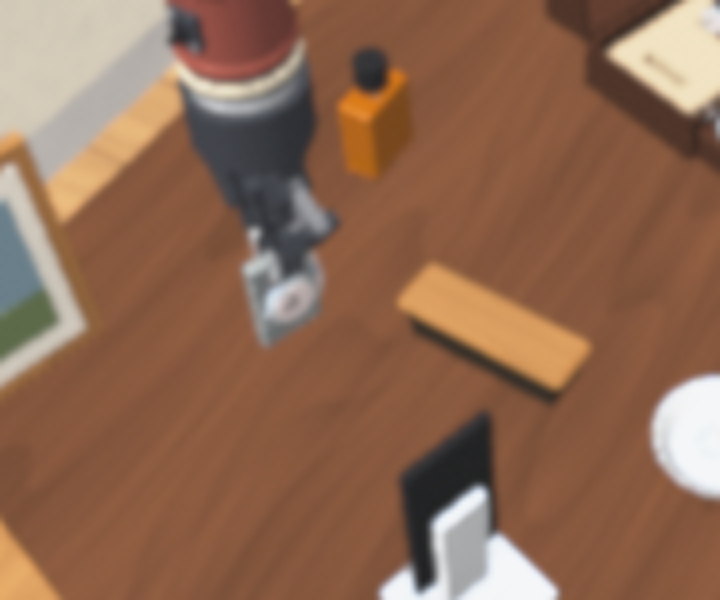

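The held watch shows its dial at crop (292,300), facing the phone, whose support is on the far side from the watch. I'll check the predicted dial pixel against the image and refine.

```bash
python3 - <<'E'
from h import *
s=cv2.imread("pics/side7.png");t=cv2.imread("pics/top7.png")
p=np.array([.6487,.2767,.190]); d=p+[-.0134,.0042,-.0202]
u=proj("side",d)[0]; print("dial pred side",u,"obs",(np.array([292,300])+.5)/4-.5+[180,140])
lens=place([.4863,.3296,2.845],[-5,0,170])[0]; f=np.array([-np.cos(2.845),-np.sin(2.845),0])
v=d-lens; print("fwd",v@f,"lat",v@[-f[1],f[0],0],"dz",v[2])
T=place([.4863,.3296,2.845],[[0,-36,180],[0,36,180],[-5,0,170]])
a=crop(s,230,185,66,100,6)[:600,:396];b=crop(t,200,125,66,100,6)[:600,:396]
for im,n,o in((a,"side",(230,185)),(b,"top",(200,125))):
    for q in np.vstack([T,d]): cv2.circle(im,tuple(((proj(n,q)[0]-o+.5)*6-.5).astype(int)),3,(0,0,255),1)
cv2.imwrite("pics/c8.png",np.hstack([a,b]))
E
```

```text
dial pred side [254.48866694 214.72518141] obs [252.625 214.625]
fwd 0.15172756871337725 lat -0.0030264178815278178 dz -0.00020000000000000573
```

View pics/c8.png

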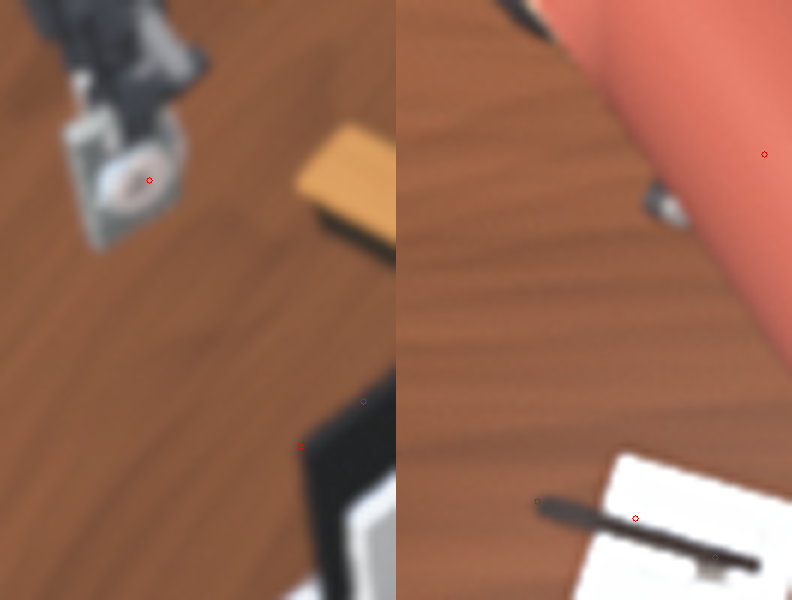

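```bash
python3 - <<'E'
from h import *
from scipy.optimize import least_squares
from scipy.spatial.transform import Rotation as R
tcp=np.array([.6487,.2767,.190]); yaw=np.radians(72.7)
X=np.array([[23,5,78],[23,5,0],[-23,5,0],[0,14,39]])/1000
obs=(np.array([[66,130],[97,250],[182,206],[138,179]])+.5)/6-.5+[230,185]
def pr(q): # dx along paddle x, dz, tilt about paddle y
    Rm=R.from_euler("z",yaw).as_matrix()@R.from_euler("y",q[2]).as_matrix()
    g=np.array([0,0,.0592])
    return proj("side",(X-g)@Rm.T+tcp+R.from_euler("z",yaw).apply([q[0],0,q[1]]))
print("nominal res",(pr([0,0,0])-obs).round(1).tolist())
r=least_squares(lambda q:(pr(q)-obs).ravel(),[0,0,0]);print("dx,dz mm,tilt deg",r.x*[1000,1000,57.3],r.fun.reshape(-1,2).round(1).tolist())
# same offset check while it stood lifted over the box (c6): dial obs (526,210)
tcp=np.array([.5921,-.1671,.1495]);d=tcp+[.004,.0134,-.0202]
print("c6 dial pred",(proj("side",d)[0]-[320,95]+.5)*5-.5+[400,0])
E
```

```text
nominal res [[2.7, 1.7], [1.6, -0.2], [1.1, -1.8], [1.9, 0.3]]
dx,dz mm,tilt deg [ 4.27106427  4.53642658 -2.0334644 ] [[1.2, 1.1], [-0.6, -0.1], [-0.9, -1.4], [0.2, 0.2]]
c6 dial pred [526.92434522 216.60723171]
```

```bash
python3 - <<'E'
from h import *
o=manip.get_obs();print(o["eef_pos"],o["tcp_rot"].round(4).tolist(),np.abs(o["dq"]).max(),o["t"])
s=manip.camera("side");cv2.imwrite("pics/side9.png",s)
cv2.imwrite("pics/c9.png",cv2.resize(s[190:240,225:285],None,fx=12,fy=12,interpolation=cv2.INTER_CUBIC))
E
```

```text
[0.64849403 0.27757079 0.19003114] [[0.9551, -0.2964, -0.0057], [-0.2963, -0.955, 0.014], [-0.0096, -0.0117, -0.9999]] 0.009028675493199682 14.9
```

View pics/c9.png

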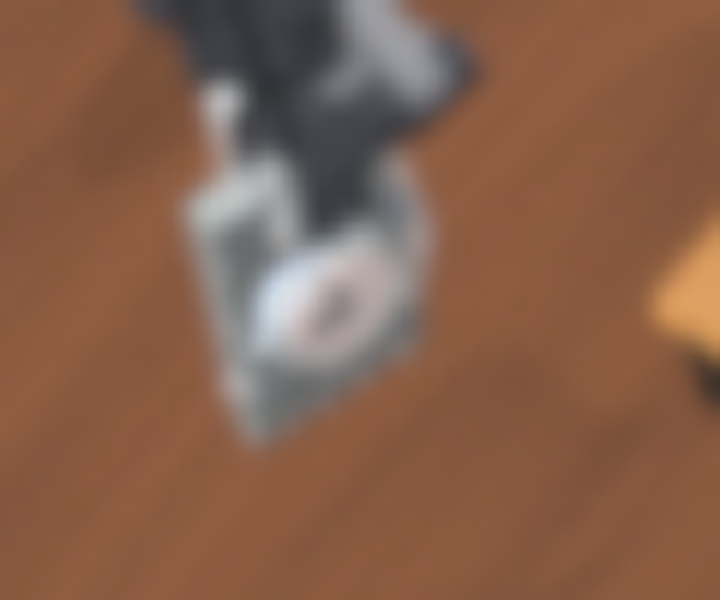

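Checks agree to within a few mm: dial about 151 mm in front of the lens, height about 170 mm, yaw within 0.5° and tilt under 1°. The arm is still, so I'm handing in.

```bash
python3 - <<'E'
from rig import manip
o=manip.get_obs();print(o["t"],o["eef_pos"],o["gripper_width"],abs(o["dq"]).max());print(manip.close_job())
E
```

```text
14.95 [0.64839965 0.2779165  0.19002864] 0.008630492233766301 0.006583060508485873
the job is handed in; nothing more can be done
None
```

I handed the job in at t = 14.95 s, with the larger watch held still in front of the phone. Closed fingers pressed the catch (4.9 N) and the lid sprang ajar. I swung the lid up by its tab to about its stop, then gripped the larger watch, in the left slot, and drew it straight up. I carried it to the phone and turned it to face the lens.

**Final position, from the arm's own reading and the fitted phone pose:**
- **Distance and height:** the dial is about 151 mm in front of the lens and level with it, at about 170 mm.
- **Squareness:** it faces the lens to within about 0.5°, and the tool is tilted under 1°.
- **Sideways offset:** the dial is about 2 mm off the lens axis.

**A check that disagreed:** the side picture puts the dial about 1.8 px (4 mm) from the arm-based estimate. That is more than the stated 2 mm calibration error. A picture taken over the box showed no such sideways shift, so I made no correction.

**Not fully confirmed:**
- **Screen direction:** I took it from where the stand's support sits, as I never saw the screen or lens directly.
- **Box:** I last saw it with the lid open and the small watch in its slot just after the lift. I did not picture all of it again.
- **Bystanders:** the brush, cologne and dish were in view and looked unmoved in the last pictures. The owl was hidden by the arm, though no contact showed in the force readings.

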